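Unlock a wiring enclosure with its square key and hold the cover open at the set angle

TASK

Open the small wiring enclosure on the desk and hold its cover for me while I fit the stay: push the square-socket key fully home on the square lock stud in the cover, turn it anticlockwise until it stops so that the cover is unlocked, and leave it on the stud. Then raise the cover by its bow handle until the pointer on the cover's left side lines up with the tip of the marker clip on the quadrant, without shifting the clip. Finish while still holding the cover by its handle, steady at that angle (it falls shut if let go), and leave the other things on the desk where they are.

Things in the scene. Friction and masses are not known exactly. Their poses are not given: they have to be found in the camera images.
- enclosure: Grey wiring enclosure on its back, fixed: tub 170 (x) x 230 (y) x 62 mm. Origin: centre of its underside; x from the front (lock, handle) to the hinge side, y to the side with the quadrant. The cover's hinge line runs along y at x = +85, z = 63 mm. The quadrant is an aluminium arc of 98 mm radius about the hinge line at y = 124 mm, up to z = 155 mm.
- cover: The enclosure's grey hinged cover, 174 x 236 x 16 mm, about 0.5 kg, hardly any hinge friction: falls shut when let go. Origin: middle of the hinge line; shut, its axes are the enclosure's. Opens upward by turning about its own +y axis (0 shut, limit 1.25 rad). Top face at z = +17 mm, front edge at x = -175 mm in its frame. Locked until the lock is turned.
- cover_handle (a point): Middle of the grip bar of the black bow handle on the cover: at (-135, 45, 47) mm in the cover's frame. The bar is 10 x 10 mm in section, 84 mm long along the cover's y, its centre 30 mm above the top face; 64 mm are free between its two feet. Axes as the cover's.
- pointer_tip (a point): Tip of the small steel pointer that stands out from the cover's quadrant side: at (-81.5, 124, 8) mm in the cover's frame. Axes as the cover's.
- marker_tip (a point): Tip of the nib of the dark marker clip (19 x 14 x 16 mm with a thumbscrew), which sits on the quadrant at the wanted opening, between 0.5 and 0.75 rad. It is at the same height and place as the pointer's tip, 1 mm in front of it, when the cover stands at the wanted angle; its axes are then those of the cover.
- lock_seat (a point): Centre of the foot of the square steel lock stud, on its 33 mm round rosette 2 mm above the cover's top face; at (-140, -68, 19) mm in the cover's frame. The stud is 12 x 12 mm, 18 mm high (z = 0 to 18 mm), the top 1.5 mm stepped in to 10 mm. Axes: x and y square to the stud's faces (they turn with it), z along the stud.
- lock (a joint): Angle of the lock stud, rad: grows as it is turned anticlockwise seen from above. It starts between 0 and 0.25 (locked), the cover comes free above about 1.05, the stop is at 1.45. It stays where it is left; turning takes about 0.07 N m.
- key: Loose dark steel key standing on its socket, 90 g: 24 mm square sleeve, 28 mm high, with a 13.6 mm square bore 22 mm deep from below (parallel to the sleeve), and a wing grip on top, 48 mm (key x) x 12 mm (key y), z = 35 to 57 mm. Origin: centre of its underside; z up. Home, the underside lies on the rosette, with 0.14 rad of play either way. Fits in any of four directions.
- mug: White mug, 92 x 127 x 95 mm, a bystander. Origin: centre of its underside.
- note_block: Block of sticky notes, 76 x 77 x 22 mm, a bystander. Origin: centre of its underside.
- clip_tin: Round open tin of paper clips, 70 x 70 x 24 mm, a bystander. Origin: centre of its underside.
- pen: White pen, 145 mm, a bystander. Origin: its middle, underside.
Things that resemble listed ones, but are neither listed nor needed, are in the scene too. What is shaped like the key but purple is not meant.

How it is judged:
On the way, in this order (a step that is already met when the one before it is completed fails the run):
1. the key is fully home on the lock stud, which is still locked (distance between key and lock_seat below 0.005 m and angle between the z axis of key and the z axis of lock_seat, either way round below 0.12 rad and value of joint lock below 0.9 rad), for 0.1 s.
2. the key, on the stud, has turned the lock to its stop (within 0.25 rad), with the cover still shut (value of joint lock above 1.2 rad and distance between key and lock_seat below 0.008 m and angle between cover's own z axis and vertical below 0.05 rad), for 0.1 s.
At the end, for the whole second after the job is handed in: Through the last second the pointer's tip is within 6 mm of the marker's tip, the cover is steady (under 0.08 rad/s), fingers press on it (over 1 N) within 50 mm of its handle, the lock is past 1.15 rad, and the key is still on the stud (within 10 mm of home), untouched (distance between pointer_tip and marker_tip below 0.006 m and angular speed of cover below 0.08 rad/s and contact force between the fingers and cover above 1 N and horizontal distance between the grasp point and cover_handle below 0.05 m and value of joint lock above 1.15 rad and distance between key and lock_seat below 0.01 m and contact force between key and the fingers below 0.2 N); the arm keeps its last pose, push and grip.
It fails at once if a bystander (mug, sticky notes, clip tin, pen) is moved more than 25 mm (distance of any of mug, note_block, clip_tin, pen from where it was at the start of the episode above 0.025 m).
It fails at once if the marker clip is shifted by more than 6 mm (distance of marker_tip from where it was at the start of the episode above 0.006 m).
It also fails if it takes over 51 s, if anything falls off the work surface, if the arm or the gripper's body presses on something with over 40 N, if the wrist force passes 120 N, or if a joint passes its speed limit or range.

ROBOT

A 6-joint arm with a two-finger parallel gripper is mounted at the origin on the work surface; the furniture and walls round the work are solid. World frame = base frame: x ahead of the robot, y to its left, z up, the work surface at z = 0. Lengths are in m, angles in rad, forces in N, time in s.
With the tool pointing down it reaches from about 0.25 to 0.775 m from the base axis. Payload 4 kg.
Tool frame: the origin (TCP) lies at the very end of the fingers, on their centre line; the grasp point (between the pads) lies 19 mm behind it; z points along the fingers, y is the line along which they close (so a half turn about z gives the same grasp; the last joint's range is limited). The gripper opens to 94 mm and grips with 3 to 60 N. Pads are 16 mm wide; open, the fingers measure 119 mm over their backs; the gripper's body (75 mm by 177 mm) begins 78 mm behind the grasp point.
Start: joints at [-1.294, 0.087, 1.371, -0, 1.684, -0.103], TCP at [0.204, -0.511, 0.206] pointing down, gripper open.
Joint ranges: [-3.1, 3.1], [-0.76, 2.03], [0.27, 2.55], [-1.08, 4.22], [0.17, 2.65], [-2.57, 2.57]. Speed limits (rad/s): [2.79, 2.79, 3.14, 3.14, 3.14, 3.14].

INTERFACE

Orientations are given as [roll, pitch, yaw] about the fixed x, y, z axes, in that order (R = Rz(yaw) Ry(pitch) Rx(roll)).
In Python, from workcell import r gives the robot as it stands.
- The arm moves only by the shell command python3 -m crank 'ROWS'. ROWS is text: rows parted by semicolons, each of 7 numbers parted by spaces: the turn, a rotation vector about the tool's x, y, z in degrees, then the shift along the tool's x, y, z in mm, then the opening, from -1 (shut) to 1 (fully open). In form: rx ry rz tx ty tz jaw; .... A call has exactly 5 rows; each row shifts and turns the commanded pose from where the row before left it, along the tool's axes as they then stand; what a row does not reach is not made up. A row lasts 1/12 s, in which the tool goes at most 41.7 mm and 7.16 degrees, less where a joint would pass 70% of its speed; a pose out of reach is approached as far as the arm can. A call with a gripper value outside its range is refused whole. The fingers move at their own pace and stop on an object; the grip force is fixed at half the most. Time passes only in rows, so rows that do not move let the fingers close, or fill a call up. It gives the time, the measured TCP pose, the force, the opening and the grip force at its end, in the units of the state.
- r.get_state(): the state, without advancing time (a new reading comes with each control period).
- r.get_image(name): name is "scene" or "top" or "wrist"; returns a dict with "img" (480x640x3 uint8, blue, green, red), "vfov" (degrees; the focal length in pixels is half the picture's height over the tangent of half this angle, whatever the lens; pixels are square), "cx", "cy" (the principal point, pixels), "k1" (the pictures are not rectified: a ray, as slopes to the right and down, at radius r is drawn at 1 + k1 r^2 times it, then the intrinsics apply), "T" (4x4, takes a point from camera to world coordinates). Camera axes: x right, y down, z forward; pixel columns grow to the right and rows downward; lengths in m; the calibration is good to about 2 mm. A picture is of the moment at which its call begins. There is no depth.
- r.sign_off(): hands the job in; it is judged then, once.
Trained networks look in a picture, given as the dict that the camera call returned (one of the last four; its "shot" number tells which), for a name from the list of things; names that differ only in an ending like _2 or _b are one class to them, and where a whole thing is asked for, a point or a joint stands for the part that bears it (a point fixed in the world has none). Each returns a list of dicts, best first, with "p" (0 to 1); they miss things now and then, are a little off and sometimes report something else, mostly with a low value. They report only what shows in the picture. A call takes as long as a camera call. They do not tell look-alikes from the thing itself.
- r.find_in(picture, thing): "at" ([column, row] as shares, 0 to 1, of the picture: columns of its width, rows of its height, amid what is visible of it).
- r.masks_of(picture, thing): "mask" (480x640 bool, what is visible of it) and "at" ([column, row] as shares, 0 to 1, of the picture: columns of its width, rows of its height, amid what is visible of it).
- r.spot_point(picture, thing): "at" ([column, row] as shares, 0 to 1, of the picture: columns of its width, rows of its height: a listed point, or the origin of a listed thing).
The state is a dict: "time": time; "joint_positions": joint angles; "qvel": joint speeds; "joint_efforts": joint torques, N m; "position": TCP position; "orientation": TCP orientation; "contact_force": force on the tool from outside, world axes, zero at the start; "ft_torque": the same for the moment, N m; "width": finger opening in m; "grip_force": force on a finger pad.
Only numpy, scipy, OpenCV 4.12 (cv2) and the standard library are available. Lean on these libraries where they do the work, as an engineer would, in place of code of your own. Each camera call takes 0.05 s, during which the arm holds its last target. There are 200 camera calls.

## Working session

There is one attempt and no reset: what is moved stays moved. The work goes in short steps, Python scripts to look and compute and a shell command to move; the robot and the scene stay as the last step left them, time stands still between calls to the robot, and variables do not carry over. Pictures are saved under pics/ and viewed, at most 15 in all, crops included, and the job is handed in when it is done.

```bash
ls; mkdir -p pics
cat > h.py <<'E'
import numpy as np, cv2
from workcell import r
from scipy.spatial.transform import Rotation as R
from scipy.optimize import least_squares
def K(p):
    f=240/np.tan(np.radians(p["vfov"])/2); return np.array([[f,0,p["cx"]],[0,f,p["cy"]],[0,0,1]])
def proj(p,X):
    X=np.atleast_2d(X); T=np.linalg.inv(np.array(p["T"]))
    return cv2.projectPoints(X,cv2.Rodrigues(T[:3,:3])[0],T[:3,3],K(p),np.array([p["k1"],0,0,0.]))[0][:,0]
def ray(p,uv):
    n=cv2.undistortPoints(np.array([[uv]],float),K(p),np.array([p["k1"],0,0,0.]))[0,0]
    T=np.array(p["T"]); d=T[:3,:3]@[*n,1]; return T[:3,3],d/np.linalg.norm(d)
def onz(p,uv,z):
    o,d=ray(p,uv); return o+d*(z-o[2])/d[2]
def tri(obs):
    A=0;b=0
    for p,uv in obs:
        o,d=ray(p,uv);M=np.eye(3)-np.outer(d,d);A=A+M;b=b+M@o
    X=np.linalg.solve(A,b); return X,[np.linalg.norm(proj(p,X)[0]-uv).round(1) for p,uv in obs]
def px(a): return np.array(a)*[640,480]
def tool():
    s=r.get_state(); return np.array(s["position"]),R.from_euler('xyz',s["orientation"])
def delta(pos,Rt):
    p,q=tool(); return (q.inv()*Rt).as_rotvec(degrees=True).round(2), (q.inv().apply(np.array(pos)-p)*1000).round(1)
E
python3 - <<'E'
from h import *
P={n:r.get_image(n) for n in("scene","top","wrist")}
for n,p in P.items():
    cv2.imwrite(f"pics/{n}0.png",p["img"])
    print(n,p["vfov"],p["k1"],np.array(p["T"]).round(3).tolist())
    for t in("key","cover_handle","pointer_tip","marker_tip","lock_seat","enclosure","cover","mug","note_block","clip_tin","pen"):
        print(t,[(px(d["at"]).round(1).tolist(),round(d["p"],2)) for d in r.spot_point(p,t)[:4]])
print(r.get_state())
E
```

```text
pics
scene 48.48352102546431 0.052196878995947646 [[0.947, 0.255, -0.196, 0.755], [0.321, -0.713, 0.624, -0.608], [0.02, -0.653, -0.757, 0.78], [0.0, 0.0, 0.0, 1.0]]
key [([270.1, 328.9], 0.72), ([175.2, 317.8], 0.69), ([221.0, 334.4], 0.65)]
cover_handle [([305.3, 176.3], 0.63), ([322.2, 239.0], 0.38), ([402.9, 389.2], 0.35)]
pointer_tip [([348.1, 171.9], 0.57)]
marker_tip [([359.6, 156.8], 0.5)]
lock_seat [([277.5, 227.0], 0.62)]
enclosure [([323.8, 240.3], 0.97)]
cover [([368.8, 226.6], 0.92)]
mug [([402.6, 392.1], 0.6)]
note_block [([328.9, 364.6], 0.94)]
clip_tin [([261.2, 169.0], 0.65)]
pen [([204.7, 245.8], 0.65)]
top 44.509601118602994 -0.13414101672464013 [[0.021, -0.985, 0.174, 0.37], [-1.0, -0.021, 0.001, -0.046], [0.002, -0.174, -0.985, 1.233], [0.0, 0.0, 0.0, 1.0]]
key [([371.2, 311.1], 0.8), ([387.6, 267.6], 0.75), ([410.1, 344.9], 0.57)]
cover_handle [([258.4, 273.1], 0.9), ([292.0, 214.3], 0.37), ([406.1, 213.8], 0.32)]
pointer_tip [([228.7, 243.2], 0.7)]
marker_tip [([221.2, 230.1], 0.54)]
lock_seat [([320.7, 282.2], 0.46), ([327.8, 351.6], 0.19)]
enclosure [([290.5,
[... 534 characters left out ...]
positions': array([-1.29408208e+00,  8.72112862e-02,  1.37065996e+00,  2.03597908e-05,
        1.68358938e+00, -1.03108311e-01]), 'qvel': array([-3.96610800e-04,  1.90752739e-04,  1.43428515e-03, -9.58748981e-04,
       -1.50437819e-03,  4.33978663e-05]), 'joint_efforts': array([-4.36756227e-04, -3.40031397e+01, -3.02588367e+01,  7.17359106e-02,
        2.37217062e-02, -5.53817344e-06]), 'position': array([ 0.20392447, -0.5108404 ,  0.20552004]), 'orientation': array([ 3.14145925e+00, -6.53383869e-06,  3.79824849e-01]), 'contact_force': array([-0.01789769,  1.00915932,  0.32235326]), 'ft_torque': array([-0.00291943, -0.00214519,  0.00815802]), 'grip_force': 0.0, 'width': 0.09398757347779564}
```

View pics/scene0.png

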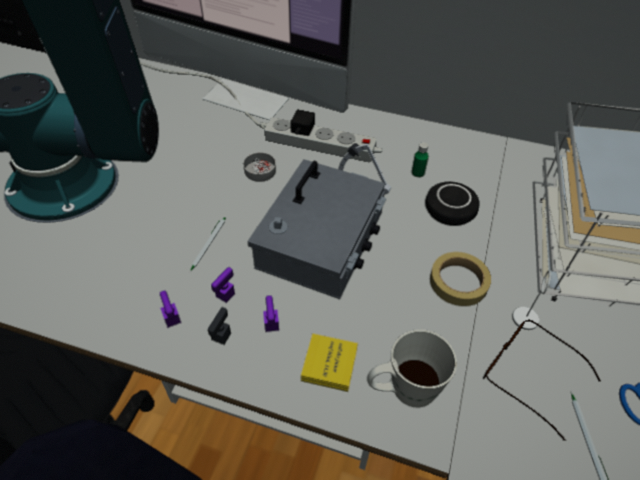

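View pics/top0.png

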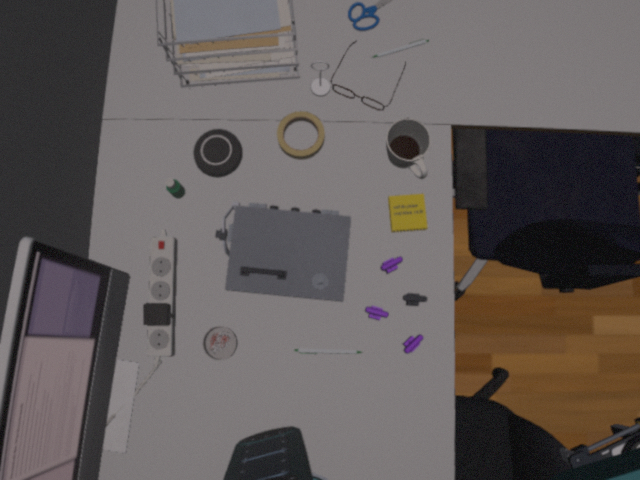

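The scene and top views show one dark key, at scene (219,325) and top (414,299). The look-alikes are purple: scene (170,308), (223,285), (271,313) and top (391,265), (376,312), (413,344). I choose the dark one. The cover's front faces the robot, with the lock at scene (278,226) and the handle at scene (307,182).

Run:
```python
from h import *
P={n:r.get_image(n) for n in("scene","top")}
crop=[]
guess={"scene":(219,325),"top":(414,299)}
for n,p in P.items():
    g=guess[n]
    for d in r.masks_of(p,"key"):
        m=d["mask"]; ys,xs=np.nonzero(m); bgr=p["img"][m].mean(0)
        print(n,"key",round(d["p"],2),xs.mean().round(1),ys.mean().round(1),m.sum(),bgr.round(),[xs.min(),xs.max(),ys.min(),ys.max()], cv2.minAreaRect(np.c_[xs,ys].astype(np.float32)))
    for t in ("cover","cover_handle","lock_seat"):
        for d in r.masks_of(p,t)[:1]:
            m=d["mask"].astype(np.uint8); c=max(cv2.findContours(m,0,1)[0],key=cv2.contourArea); np.save(f"pics/{n}_{t}.npy",m)
            h=cv2.convexHull(c)
            q=cv2.approxPolyN(h,4) if t=="cover" else h
            print(n,t,round(d["p"],2),m.sum(),q.reshape(-1,2).tolist()[:12])
            if t=="cover": print([onz(p,uv,.08).round(4).tolist() for uv in q.reshape(-1,2)])
    c=p["img"][g[1]-30:g[1]+30,g[0]-40:g[0]+40]; crop.append(cv2.resize(c,(400,300),interpolation=cv2.INTER_CUBIC))
    for uv in [g]: print("key on z=.03",onz(p,uv,.03))
    x0,y0=((240,140) if n=="scene" else (210,190)); crop.append(cv2.resize(p["img"][y0:y0+120,x0:x0+160],(400,300),interpolation=cv2.INTER_CUBIC))
cv2.imwrite("pics/crop1.png",np.vstack([np.hstack(crop[:2]),np.hstack(crop[2:])]))
```

```text
scene key 0.84 168.4 310.3 506 [107.  46.  77.] [np.int64(158), np.int64(180), np.int64(290), np.int64(327)] ((167.8000030517578, 307.8999938964844), (37.631099700927734, 16.76007080078125), 71.56504821777344)
scene key 0.81 223.5 285.5 546 [88. 30. 60.] [np.int64(211), np.int64(234), np.int64(267), np.int64(302)] ((226.50001525878906, 285.0), (24.748737335205078, 30.40559196472168), 45.0)
scene key 0.71 270.2 316.0 393 [106.  33.  72.] [np.int64(263), np.int64(278), np.int64(295), np.int64(331)] ((270.1172790527344, 312.90692138671875), (36.04174041748047, 14.36686897277832), 85.2363510131836)
scene key 0.69 219.6 327.4 557 [37. 36. 34.] [np.int64(208), np.int64(230), np.int64(307), np.int64(344)] ((221.6000213623047, 325.800048828125), (21.466251373291016, 34.882659912109375), 26.56505012512207)
scene cover 0.95 9755 [[392, 183], [345, 281], [242, 245], [303, 158]]
[[0.6552, 0.1469, 0.08], [0.6387, -0.1047, 0.08], [0.4501, -0.0909, 0.08], [0.4706, 0.1569, 0.08]]
scene cover_handle 0.56 9731 [[307, 160], [315, 161], [353, 172], [363, 175], [382, 182], [384, 184], [384, 185], [382, 2
[... 707 characters left out ...]
 98.] [np.int64(365), np.int64(388), np.int64(305), np.int64(319)] ((375.8999938964844, 312.8000183105469), (24.349536895751953, 12.965338706970215), 18.43494987487793)
top key 0.5 413.2 298.5 185 [54. 51. 52.] [np.int64(403), np.int64(425), np.int64(293), np.int64(304)] ((414.0, 298.5), (11.0, 22.0), 90.0)
top cover 0.72 9943 [[351, 212], [343, 301], [226, 289], [229, 202]]
[[0.6337, -0.0903, 0.08], [0.4544, -0.0771, 0.08], [0.4728, 0.1544, 0.08], [0.6495, 0.1572, 0.08]]
top cover_handle 0.83 10117 [[257, 203], [330, 211], [347, 216], [349, 217], [350, 218], [350, 224], [349, 235], [346, 267], [343, 297], [342, 299], [340, 300], [334, 300]]
key on z=.03 [ 0.46490693 -0.22448639  0.03      ]
```

View pics/crop1.png

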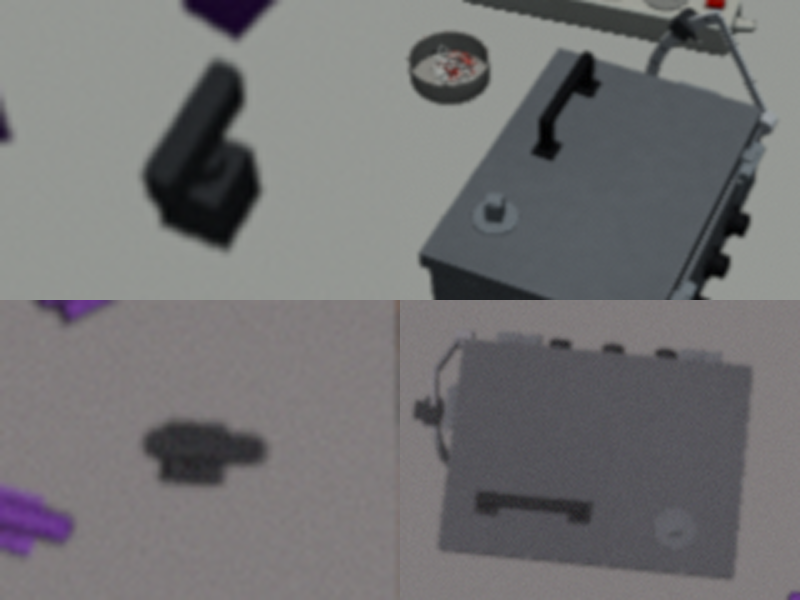

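The crop confirms a dark key: wing along world y, top (414,298). The stud is at scene (277,222), the handle at top (262,273), and the clip on the quadrant at top (218,234). I'll write a planner for constant rows and move the camera above the key.

```bash
cat >> h.py <<'E'
def down(yaw): return R.from_euler('xyz',[np.pi,0,yaw])
def plan(pos,Rt,n,start=None):
    p,q=start or tool(); rv=(q.inv()*Rt).as_rotvec()/n; s=R.from_rotvec(rv)
    M=sum((s**k).as_matrix() for k in range(n)); t=np.linalg.solve(M,q.inv().apply(np.array(pos)-p)*1000)
    print(n,"rows of",np.degrees(rv).round(2),t.round(2)); return np.array(pos),Rt
E
python3 -c "
from h import *
plan([.463,-.225,.17],down(np.pi/2),10)"
```

```text
10 rows of [ 0.    0.   -6.82] [40.8   3.32  3.55]
```

```bash
A="x"; python3 -m crank '0 0 -6.8 40.8 3.3 3.5 1;0 0 -6.8 40.8 3.3 3.5 1;0 0 -6.8 40.8 3.3 3.5 1;0 0 -6.8 40.8 3.3 3.5 1;0 0 -6.8 40.8 3.3 3.5 1' >/dev/null; python3 -m crank '0 0 -6.8 40.8 3.3 3.5 1;0 0 -6.8 40.8 3.3 3.5 1;0 0 -6.8 40.8 3.3 3.5 1;0 0 -6.8 40.8 3.3 3.5 1;0 0 -6.8 40.8 3.3 3.5 1'
python3 - <<'E'
from h import *
print(tool()[0],tool()[1].as_euler('xyz'))
p=r.get_image("wrist"); cv2.imwrite("pics/w1.png",p["img"])
for d in r.masks_of(p,"key"):
    m=d["mask"]; ys,xs=np.nonzero(m); print(d["p"],px(d["at"]),p["img"][m].mean(0),m.sum(),cv2.minAreaRect(np.c_[xs,ys].astype(np.float32)))
print([(d["p"],px(d["at"])) for d in r.spot_point(p,"key")])
print(proj(p,[[.463,-.222,0],[.463,-.222,.057]]))
print(r.get_state()["time"])
E
```

```text
time: 3.13
position: [0.4645, -0.2234, 0.1702]
orientation: [3.141, 0.0, 1.573]
contact_force: [1.6, 0.2, -0.3]
width: 0.0939
grip_force: 0.0
[ 0.46448799 -0.22338174  0.17017088] [3.14104659e+00 2.24224920e-05 1.57270375e+00]
0.96 [395.584 186.912] [132.44905009  75.60535406 108.36787565] 1158 ((393.800048828125, 190.09999084472656), (54.560054779052734, 29.06888198852539), 63.43495178222656)
0.96 [228.8 232.8] [127.84719101  66.79250936 102.0576779 ] 1335 ((225.45684814453125, 229.00375366210938), (53.62997055053711, 35.74310302734375), 40.0302619934082)
0.86 [284.096 155.424] [140.98885077  72.40051458 112.11406518] 1166 ((288.4016418457031, 153.91802978515625), (27.19841957092285, 57.48887252807617), 13.240520477294922)
0.63 [321.088 235.392] [71.5651751  70.99610895 70.19941634] 1028 ((318.8934020996094, 239.99240112304688), (24.295244216918945, 54.290252685546875), 4.085616588592529)
[(0.82, array([390.784, 182.016])), (0.77, array([289.28 , 153.696])), (0.68, array([321.472, 229.92 ])), (0.66, array([606.912, 219.888]))]
[[316.79212067 228.65789989]
 [316.63913857 242.24325877]]
3.2833
```

View pics/w1.png

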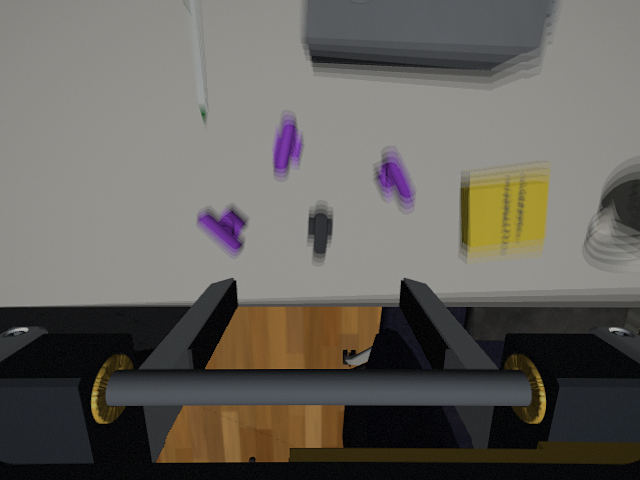

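The wrist view shows the dark key at (320,232), blurred because the arm was still moving. The purple look-alikes are at (288,145), (395,180) and (222,230). I'll take a still picture and fit the key's pose to its silhouette in three views.

```bash
cat >> h.py <<'E'
from scipy.optimize import minimize
def box(x0,x1,y0,y1,z0,z1): return np.array([[x,y,z] for x in(x0,x1) for y in(y0,y1) for z in(z0,z1)])/1000
KEY=[box(-12,12,-12,12,0,28),box(-6,6,-6,6,28,35),box(-24,24,-6,6,35,57)]
def sil(p,Xs,x0,y0,w,h,S=4):
    m=np.zeros((h*S,w*S),np.uint8)
    for X in Xs:
        u=((proj(p,X)+.5-[x0,y0])*S).astype(np.int32); cv2.fillConvexPoly(m,cv2.convexHull(u),1)
    return m
def fit(views,x0,model=KEY):  # views: (p, mask480x640)
    data=[]
    for p,m in views:
        ys,xs=np.nonzero(m); a,b=max(xs.min()-12,0),max(ys.min()-12,0); w,h=xs.max()+13-a,ys.max()+13-b
        t=cv2.GaussianBlur(cv2.resize(m[b:b+h,a:a+w].astype(np.float32),None,fx=4,fy=4),(0,0),3); data.append((p,t,a,b,t.shape[1]//4,t.shape[0]//4,m.sum()*16))
    def cost(v):
        Rz=R.from_euler('z',v[3]); Xs=[Rz.apply(X)+v[:3] for X in model]
        return sum(np.abs(cv2.GaussianBlur(sil(p,Xs,a,b,w,h).astype(np.float32),(0,0),3)-t).sum()/n for p,t,a,b,w,h,n in data)
    sx=np.array([[0,0,0,0]]+[list(e) for e in np.diag([.004,.004,.004,.12])])+x0
    o=minimize(cost,x0,method='Nelder-Mead',options=dict(initial_simplex=sx,maxiter=200,xatol=1e-5,fatol=1e-4)); return o.x,o.fun
def dark(p,uv,rad,th):
    g=p["img"].max(2); m=np.zeros_like(g); u,v=map(int,uv); sl=np.s_[v-rad:v+rad,u-rad:u+rad]; m[sl]=g[sl]<th
    n,l,st,c=cv2.connectedComponentsWithStats(m); i=1+np.argmax(st[1:,4]); return l==i
E
python3 - <<'E'
from h import *
P={n:r.get_image(n) for n in("wrist","scene","top")}
g={"wrist":(320,232,36),"scene":(219,325,22),"top":(414,299,18)}
V=[]
for n,p in P.items():
    u,v,rad=g[n]; G=p["img"].max(2)[v-rad:v+rad,u-rad:u+rad]; th=(np.percentile(G,90)+np.percentile(G,4))/2
    m=dark(p,(u,v),rad,th); print(n,th,m.sum()); V.append((p,m))
for s in ([0],[1],[2],[0,1],[0,2],[1,2],[0,1,2]): print(s,fit([V[i] for i in s],[.463,-.223,0.0,1.57]))
print(r.get_state()["time"],tool())
# proj of TCP into wrist
print(proj(P["wrist"],tool()[0]))
E
```

```text
wrist 98.5 969
scene 95.0 532
top 87.0 175
[0] (array([ 4.65185727e-01, -2.22755208e-01, -4.22023382e-04,  1.50990430e+00]), np.float64(0.09530592407604489))
[1] (array([ 4.64784575e-01, -2.24344142e-01, -1.21250382e-03,  1.65067593e+00]), np.float64(0.1395430600732789))
[2] (array([ 0.47792816, -0.24836315, -0.02298993,  2.59815039]), np.float64(0.8107268415178571))
[0, 1] (array([ 0.46462507, -0.22300887, -0.00305919,  1.59534272]), np.float64(0.2922603579620582))
[0, 2] (array([ 0.46597336, -0.23019663, -0.00535739,  1.83631793]), np.float64(1.8810856096396207))
[1, 2] (array([ 0.46875784, -0.22982094,  0.00858266,  1.6999606 ]), np.float64(1.5621754306420348))
[0, 1, 2] (array([ 4.65221149e-01, -2.24512016e-01, -2.99998313e-04,  1.61964587e+00]), np.float64(2.0807985680844605))
3.4333 (array([ 0.46340284, -0.22615126,  0.17074235]), Rotation.from_matrix(array([[ 5.72871637e-03,  9.99983542e-01,  3.10957676e-04],
                            [ 9.99983159e-01, -5.72842474e-03, -9.30752386e-04],
                            [-9.28955770e-04,  3.16284456e-04, -9.99999519e-01]])))
[[317.5787676  300.25242859]]
```

```bash
python3 -c "
from h import *
plan([.465,-.2235,.032],down(1.571),5)"
```

```text
5 rows of [ 0.    0.01 -0.07] [ 0.55  0.31 27.75]
```

```bash
python3 -m crank '0 0 0 0.5 0.3 27.7 0;0 0 0 0.5 0.3 27.7 0;0 0 0 0.5 0.3 27.7 0;0 0 0 0.5 0.3 27.7 0;0 0 0 0.5 0.3 27.7 0' && python3 -m crank '0 0 0 0 0 0 0;0 0 0 0 0 0 -1;0 0 0 0 0 0 -1;0 0 0 0 0 0 -1;0 0 0 0 0 0 -1' && python3 -m crank '0 0 0 0 0 0 -1;0 0 0 0 0 0 -1;0 0 0 0 0 0 -1;0 0 0 0 0 0 -1;0 0 0 0 0 0 -1'
```

```text
time: 3.85
position: [0.4646, -0.2248, 0.031]
orientation: [3.141, 0.001, 1.563]
contact_force: [0.5, -0.3, -0.0]
width: 0.0636
grip_force: 0.0
time: 4.27
position: [0.4664, -0.224, 0.0344]
orientation: [3.138, 0.002, 1.566]
contact_force: [0.2, -0.8, 0.3]
width: 0.0308
grip_force: 0.0
time: 4.68
position: [0.4655, -0.2231, 0.0329]
orientation: [3.14, 0.001, 1.567]
contact_force: [-0.4, -0.3, 5.1]
width: 0.0139
grip_force: 30.0
```

```bash
python3 -c "
from h import *
print(r.get_state()['width'],r.get_state()['grip_force'])
s=plan([.4655,-.2231,.18],down(1.5),4)
plan([.5,-.10,.225],down(1.5),6,s)"
```

```text
0.01392023785847292 30.003473460674286
4 rows of [0.02 0.02 0.96] [-4.000e-02  3.000e-02 -3.676e+01]
6 rows of [0. 0. 0.] [20.87  4.28 -7.5 ]
```

```bash
python3 -m crank '0 0 1 0 0 -36 -1;0 0 1 0 0 -36 -1;0 0 1 0 0 -36 -1;0 0 1 0 0 -36 -1;0 0 0 20.9 4.3 -7.5 -1' && python3 -m crank '0 0 0 20.9 4.3 -7.5 -1;0 0 0 20.9 4.3 -7.5 -1;0 0 0 20.9 4.3 -7.5 -1;0 0 0 20.9 4.3 -7.5 -1;0 0 0 20.9 4.3 -7.5 -1' && python3 -m crank '0 0 0 0 0 0 -1;0 0 0 0 0 0 -1;0 0 0 0 0 0 -1;0 0 0 0 0 0 -1;0 0 0 0 0 0 -1'
python3 - <<'E'
from h import *
p=r.get_image("wrist"); s=r.get_image("scene"); cv2.imwrite("pics/w2.png",p["img"])
import pickle; pickle.dump((p,s,tool()[0]),open("pics/w2.pkl","wb"))
for n,q in (("w",p),("s",s)):
  for t in("lock_seat","cover_handle","key","marker_tip","pointer_tip"): print(n,t,[(round(d["p"],2),px(d["at"]).round(1)) for d in r.spot_point(q,t)[:3]])
print(proj(p,[.4957,-.028,.082]),proj(s,[.4957,-.028,.082]),r.get_state()["width"],tool()[0],tool()[1].as_euler('xyz'))
E
```

```text
time: 5.1
position: [0.4728, -0.2058, 0.1902]
orientation: [3.132, 0.007, 1.492]
contact_force: [1.0, 0.1, 0.1]
width: 0.0137
grip_force: 30.0
time: 5.52
position: [0.4997, -0.0983, 0.2204]
orientation: [-3.14, -0.0, 1.497]
contact_force: [-0.6, 0.1, -1.2]
width: 0.0135
grip_force: 30.0
time: 5.93
position: [0.4994, -0.1003, 0.2201]
orientation: [-3.14, -0.0, 1.495]
contact_force: [0.6, -0.5, -1.3]
width: 0.0137
grip_force: 30.0
w lock_seat [(0.52, array([305.2, 162.4]))]
w cover_handle [(0.72, array([309.8,   9.2]))]
w key [(0.86, array([351.6, 274.3])), (0.83, array([232.1, 316.1])), (0.59, array([270.6, 261.3]))]
w marker_tip []
w pointer_tip []
s lock_seat [(0.54, array([305.4, 177.3])), (0.45, array([274.4, 222.4])), (0.35, array([260.3, 211.8]))]
s cover_handle [(0.85, array([303.1, 172.6])), (0.52, array([319.9, 240.8]))]
s key [(0.9, array([219.7, 293.9])), (0.89, array([269.2, 327. ])), (0.84, array([258.7, 212.5]))]
s marker_tip [(0.69, array([402. , 389.9])), (0.4, array([358.9, 159.8]))]
s pointer_tip [(0.55, array([346.9, 172.2]))]
[[308.60480701 161.121156  ]] [[280.41349348 225.24842164]] 0.013972057861211706 [ 0.49998079 -0.09953147  0.22100231] [3.14153748e+00 1.06237538e-04 1.49685739e+00]
```

View pics/w2.png

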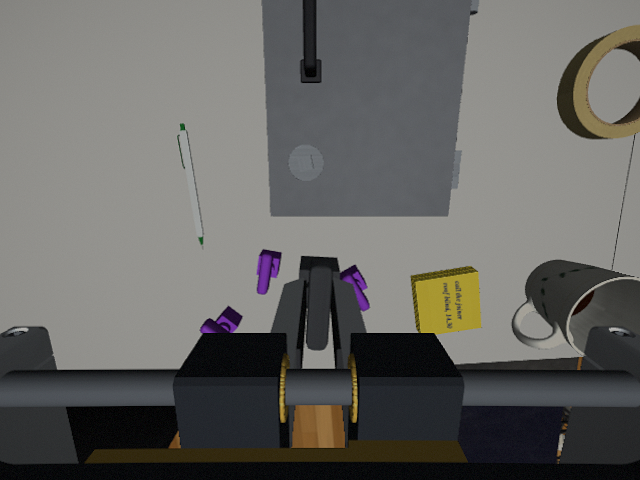

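The wrist view shows the key held upright: wing (318,310), sleeve (318,265). The rosette is at (306,163) and the handle foot at (311,70). Next I'll enlarge the stud and the held key.

Run:
```python
from h import *
import pickle; p,s,_=pickle.load(open("pics/w2.pkl","rb"))
def c(i,u,v,w,h,S): 
    a=i[v-h//2:v+h//2,u-w//2:u+w//2]; a=cv2.normalize(a,None,0,255,cv2.NORM_MINMAX); return cv2.resize(a,(400,300),interpolation=cv2.INTER_CUBIC)
cv2.imwrite("pics/crop2.png",np.vstack([np.hstack([c(p["img"],306,163,48,36,0),c(p["img"],320,300,160,120,0)]),np.hstack([c(s["img"],278,224,40,30,0),c(s["img"],258,210,80,60,0)])]))
```

```text
(no output)
```

View pics/crop2.png

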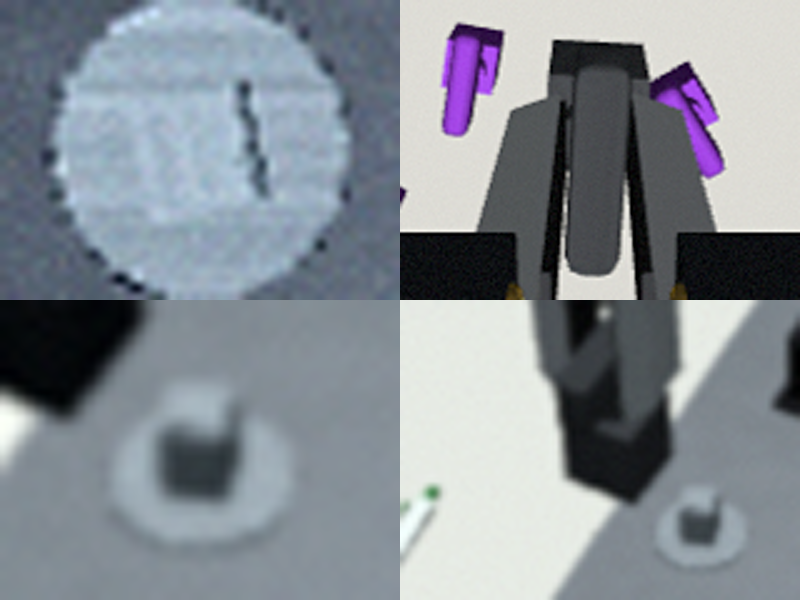

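Run:
```python
from h import *
import pickle; p,s,tp=pickle.load(open("pics/w2.pkl","rb"))
wp=lambda a,b:np.array([282+a/8.333-.5,145+b/8.333-.5]); sp=lambda a,b:np.array([258+a/10-.5,209+(b-300)/10-.5])
print("T",np.array(p["T"]).round(3).tolist(),p["cx"],p["cy"])
# rosette ellipse
for n,q,(u,v),w in(("w",p,(306,163),24),("s",s,(278,224),17)):
    pass
print("ros wrist",onz(p,wp(203,150),.082), "scene",onz(s,sp(203,470),.082), "tri",tri([(p,wp(203,150)),(s,sp(203,470))]))
a,b=onz(p,wp(243,85),.09),onz(p,wp(265,195),.09); d=a-b; print("edge ang",np.arctan2(d[1],d[0]),np.linalg.norm(d),(a+b)/2)
a,b=onz(s,sp(163,488),.082),onz(s,sp(226,498),.082); d=b-a; print("scene edge",np.arctan2(d[1],d[0]),np.linalg.norm(d),a,b)
# rosette / cover corners in wrist
g=cv2.cvtColor(p["img"],6)
for uv in((271.5,216),(448,216)): print("front corners",onz(p,uv,.08))
# handle foot etc
print("stud foot pred",proj(s,onz(p,wp(203,150),.082)),"w top sq",)
Rz=lambda y:R.from_euler('z',y)
c=onz(p,wp(203,150),.082)
for y in(0,.1,.15,.2): print(y,((proj(p,c+Rz(y).apply(box(-6,6,-6,6,0,16.5)))+.5-[282,145])*8.333).round().tolist())
# side-finding: key yaw in hand fit
```

```text
T [[0.997, -0.073, -0.021, 0.505], [-0.076, -0.961, -0.265, -0.022], [-0.001, 0.266, -0.964, 0.399], [0.0, 0.0, 0.0, 1.0]] 318.1247709366171 246.24964713901335
ros wrist [ 0.49307992 -0.02903409  0.082     ] scene [ 0.49159429 -0.03011075  0.082     ] tri (array([ 0.49223396, -0.02937577,  0.08147217]), [np.float64(1.0), np.float64(0.5)])
edge ang 1.694214087576998 0.011678344788056499 [ 0.49894552 -0.02826837  0.09      ]
scene edge 0.13536435575526182 0.011371211821276329 [ 0.48658177 -0.03644712  0.082     ] [ 0.49784896 -0.03491256  0.082     ]
front corners [ 0.45561031 -0.07652235  0.08      ]
front corners [ 0.62542965 -0.08941674  0.08      ]
stud foot pred [[278.81192778 225.28524989]] w top sq
0 [[154.0, 210.0], [145.0, 217.0], [144.0, 98.0], [135.0, 99.0], [261.0, 201.0], [259.0, 208.0], [253.0, 89.0], [250.0, 90.0]]
0.1 [[160.0, 215.0], [152.0, 222.0], [139.0, 104.0], [130.0, 106.0], [266.0, 195.0], [264.0, 202.0], [247.0, 85.0], [243.0, 85.0]]
0.15 [[163.0, 217.0], [155.0, 224.0], [137.0, 108.0], [128.0, 109.0], [268.0, 192.0], [266.0, 198.0], [243.0, 82.0], [240.0, 83.0]]
0.2 [[166.0, 219.0], [159.0, 226.0], [135.0, 111.0], [126.0, 113.0], [270.0, 189.0], [268.0, 195.0], [240.0, 80.0], [236.0, 80.0]]
```

Run:
```python
from h import *
import pickle; p,s,tp=pickle.load(open("pics/w2.pkl","rb"))
yaw=1.4969; B=R.from_euler('z',yaw)
def pr(tx,ty,dy):
    f=lambda X:((proj(p,tp+[0,0,-.032]+B.apply([tx,ty,0])+(B*R.from_euler('z',dy)).apply(np.array(X)/1000))+.5-[240,240])*2.5+[400,0]).round().tolist()
    print(tx,ty,dy,"wing far/near",f([[24,0,57],[-24,0,57]]),"wing side far", f([[18,6,57],[18,-6,57],[-18,6,57],[-18,-6,57]]),"sleeve bottom",f([[12,12,0],[12,-12,0]]),"top",f([[12,12,28],[12,-12,28]]))
for a in((-.002,0,0),(0,0,0),(.002,0,0),(0,0,.05),(0,.001,0)): pr(*a)
i=p["img"][250:275,295:345].max(2)
print(i[:,::4])
```

```text
-0.002 0 0 wing far/near [[599.0, 85.0], [599.0, 300.0]] wing side far [[569.0, 113.0], [629.0, 113.0], [570.0, 274.0], [628.0, 274.0]] sleeve bottom [[553.0, 53.0], [644.0, 53.0]] top [[547.0, 90.0], [650.0, 90.0]]
0 0 0 wing far/near [[599.0, 75.0], [599.0, 291.0]] wing side far [[568.0, 104.0], [629.0, 104.0], [570.0, 266.0], [628.0, 266.0]] sleeve bottom [[553.0, 46.0], [644.0, 46.0]] top [[547.0, 82.0], [650.0, 82.0]]
0.002 0 0 wing far/near [[599.0, 65.0], [599.0, 283.0]] wing side far [[568.0, 94.0], [630.0, 94.0], [570.0, 257.0], [628.0, 257.0]] sleeve bottom [[553.0, 39.0], [644.0, 39.0]] top [[547.0, 74.0], [651.0, 74.0]]
0 0 0.05 wing far/near [[593.0, 75.0], [605.0, 291.0]] wing side far [[564.0, 105.0], [625.0, 102.0], [575.0, 267.0], [632.0, 265.0]] sleeve bottom [[551.0, 48.0], [642.0, 44.0]] top [[545.0, 85.0], [648.0, 80.0]]
0 0.001 0 wing far/near [[594.0, 75.0], [594.0, 291.0]] wing side far [[563.0, 104.0], [624.0, 104.0], [565.0, 266.0], [623.0, 266.0]] sleeve bottom [[549.0, 46.0], [640.0, 46.0]] top [[543.0, 82.0], [646.0, 82.0]]
[[149 149 149 149 150 151 151 1
[... 644 characters left out ...]
21  17  21  23  24  23  23  21 155 150]
 [150 133  24  22  15  24  22  25  25  20  23 156 150]
 [150 128  23  24  18  22  26  25  27  23  19 152 148]
 [150 129  22  19  16  23  26  25  30  21  23 130 150]
 [150 128  22  24  18  31  35  34  27  17  23 116 149]
 [150 122  21  21  21  44  43  40  37  22  23 114 150]
 [150  96  23  22  28  49  50  45  46  24  27  98 152]
 [150  94  29  28  34  54  53  52  50  29  24  94 150]
 [150  83  50  44  41  53  54  53  52  33  21  67 124]
 [150  84  55  56  47  55  53  51  54  38  35  59  70]
 [149  79  55  57  50  53  52  51  51  41  58  73  33]
 [150  63  54  58  51  54  54  55  52  42  54  52  38]
 [150  63  54  56  54  55  54  51  50  45  53  53  39]]
```

Key in hand: about 1.2 mm off along tool x and skewed about -0.045 rad. Stud: near (0.4928, -0.0292), yaw about 0.125. Next I hover above it.

```bash
python3 -c "
from h import *
plan([.4930,-.0304,.142],down(1.74),5)"
```

```text
5 rows of [ 0.    0.   -2.79] [13.89 -1.08 15.8 ]
```

```bash
python3 -m crank '0 0 -2.8 13.9 -1.1 15.8 -1;0 0 -2.8 13.9 -1.1 15.8 -1;0 0 -2.8 13.9 -1.1 15.8 -1;0 0 -2.8 13.9 -1.1 15.8 -1;0 0 -2.8 13.9 -1.1 15.8 -1' >/dev/null&& python3 -m crank '0 0 0 0 0 0 -1;0 0 0 0 0 0 -1;0 0 0 0 0 0 -1;0 0 0 0 0 0 -1;0 0 0 0 0 0 -1'
python3 - <<'E'
from h import *
p=r.get_image("wrist"); s=r.get_image("scene"); 
print(tool()[0],tool()[1].as_euler('xyz'))
import pickle; pickle.dump((p,s,tool()[0]),open("pics/w3.pkl","wb"))
print(np.array(p["T"])[:3,3])
yaw=1.74-.045;K0=tool()[0]+R.from_euler('z',1.74).apply([.0012,0,-.0325])
out=[]
for q,(u,v),w,h in((p,(318,260),100,75),(s,(278,215),60,45)):
    a,b=u-w//2,v-h//2;S=400/w; i=cv2.resize(cv2.normalize(q["img"][b:b+h,a:a+w],None,0,255,32),(400,300),interpolation=2); j=i.copy()
    for X,o,yy in [(X,K0,yaw) for X in KEY]+[(box(-6,6,-6,6,0,18),np.array([.4928,-.0292,.082]),.125)]:
        u8=(proj(q,R.from_euler('z',yy).apply(X)+o)+.5-[a,b])*S
        cv2.polylines(j,[cv2.convexHull(u8.astype(np.int32))],True,(0,0,255) if o is K0 else (0,255,0),1)
    out.append(np.vstack([i,j]))
cv2.imwrite("pics/crop3.png",np.hstack(out))
E
```

```text
time: 7.37
position: [0.4938, -0.0312, 0.1434]
orientation: [3.139, 0.001, 1.74]
contact_force: [-0.9, 0.6, -0.7]
width: 0.0133
grip_force: 30.0
[ 0.49346913 -0.03105683  0.14293808] [3.13994816e+00 8.29143669e-04 1.73994770e+00]
[0.47985262 0.04618157 0.32259477]
```

View pics/crop3.png

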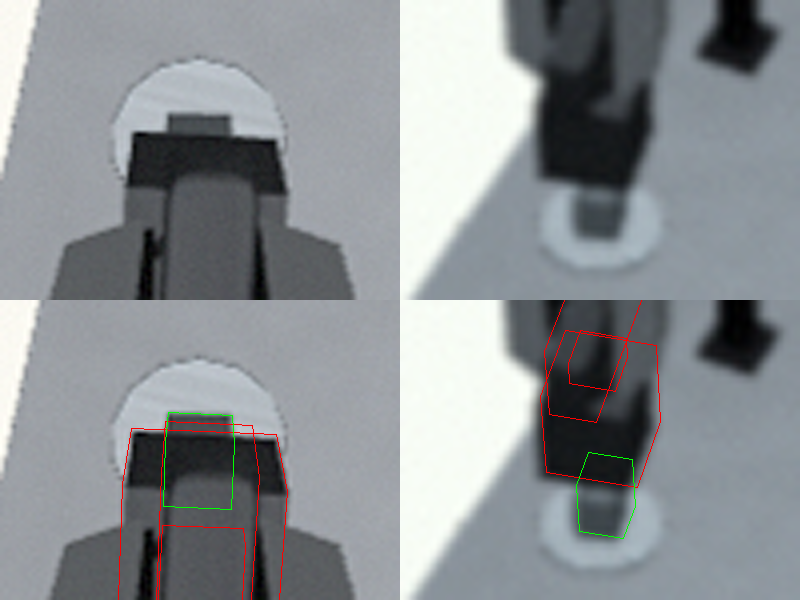

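The view shows the stud foot edge at wrist crop (168–231,115) and the sleeve edge at (134,132)–(278,140). Compared with the model, the key needs about +1.5 mm along tool x and -0.5 mm along tool y. I'll correct that and descend in stages.

```bash
python3 -m crank '0 0 -1 1.5 -0.5 2 -1;0 0 0 0 0 2 -1;0 0 0 0 0 2 -1;0 0 0 0 0 2 -1;0 0 0 0 0 2 -1' && python3 -m crank '0 0 0 0 0 2 -1;0 0 0 0 0 2 -1;0 0 0 0 0 2 -1;0 0 0 0 0 0 -1;0 0 0 0 0 0 -1'
```

```text
time: 7.88
position: [0.492, -0.029, 0.1316]
orientation: [-3.141, -0.0, 1.759]
contact_force: [-0.0, -0.4, -0.8]
width: 0.0138
grip_force: 30.0
time: 8.3
position: [0.4922, -0.029, 0.1257]
orientation: [3.142, 0.0, 1.759]
contact_force: [-0.1, -0.2, -2.1]
width: 0.0134
grip_force: 30.0
```

```bash
python3 -m crank '0 0 0 0 0 2 -1;0 0 0 0 0 2 -1;0 0 0 0 0 2 -1;0 0 0 0 0 2 -1;0 0 0 0 0 2 -1' && python3 -m crank '0 0 0 0 0 1 -1;0 0 0 0 0 1 -1;0 0 0 0 0 1 -1;0 0 0 0 0 0 -1;0 0 0 0 0 0 -1'
```

```text
time: 8.72
position: [0.4922, -0.029, 0.1159]
orientation: [3.141, 0.0, 1.759]
contact_force: [0.1, 0.5, -0.5]
width: 0.0135
grip_force: 30.0
time: 9.13
position: [0.4924, -0.0296, 0.1149]
orientation: [3.14, 0.002, 1.758]
contact_force: [-3.1, -1.1, 6.9]
width: 0.0137
grip_force: 30.0
```

```bash
python3 -m crank '0 0 -5 0 0 0 -1;0 0 -5 0 0 0 -1;0 0 -5 0 0 0 -1;0 0 -5 0 0 0 -1;0 0 -5 0 0 0 -1' && python3 -m crank '0 0 -5 0 0 0 -1;0 0 -5 0 0 0 -1;0 0 -5 0 0 0 -1;0 0 -5 0 0 0 -1;0 0 -5 0 0 0 -1' && python3 -m crank '0 0 -5 0 0 0 -1;0 0 -5 0 0 0 -1;0 0 -5 0 0 0 -1;0 0 0 0 0 0 -1;0 0 0 0 0 0 -1' ; python3 -c "
from h import *
s=r.get_state();print(s['ft_torque'],s['position'],s['orientation'],s['joint_positions'])"
```

```text
time: 9.55
position: [0.493, -0.0299, 0.1149]
orientation: [3.14, 0.003, 2.199]
contact_force: [-0.5, -1.2, 5.9]
width: 0.0139
grip_force: 30.0
time: 9.97
position: [0.493, -0.0298, 0.1149]
orientation: [-3.141, 0.004, 2.635]
contact_force: [-0.7, -1.1, 6.4]
width: 0.0135
grip_force: 30.0
time: 10.38
position: [0.493, -0.0298, 0.115]
orientation: [-3.141, 0.003, 2.893]
contact_force: [-0.8, -0.5, 5.5]
width: 0.0135
grip_force: 30.0
[-0.2368984  -0.05439959 -0.10508068] [ 0.49302484 -0.02981971  0.11495137] [-3.14051228  0.00341726  2.89269255] [-1.74302142e-01 -4.02565984e-03  1.64604576e+00 -1.33576388e-03
  1.49624538e+00 -1.49609924e+00]
```

```bash
for i in 1; do python3 -m crank '0 0 -4 0 0 0 -1;0 0 -4 0 0 0 -1;0 0 0 0 0 0 -1;0 0 0 0 0 0 -1;0 0 0 0 0 0 -1'; python3 -c "
from h import *
s=r.get_state();print(s['ft_torque'],s['orientation'])"; python3 -m crank '0 0 -4 0 0 0 -1;0 0 -4 0 0 0 -1;0 0 0 0 0 0 -1;0 0 0 0 0 0 -1;0 0 0 0 0 0 -1'; python3 -c "
from h import *
s=r.get_state();print(s['ft_torque'],s['orientation'])"; done
```

```text
time: 10.8
position: [0.493, -0.0298, 0.1149]
orientation: [-3.14, 0.003, 3.032]
contact_force: [-1.1, -2.1, 6.5]
width: 0.0137
grip_force: 30.0
[-0.26507207 -0.01285375 -0.07476127] [-3.14005393  0.0032141   3.03219205]
time: 11.22
position: [0.493, -0.0298, 0.1149]
orientation: [-3.14, 0.003, -3.111]
contact_force: [-0.4, -1.8, 6.2]
width: 0.0139
grip_force: 30.0
[-0.20765887  0.00994548 -0.05450233] [-3.13961155e+00  2.95902943e-03 -3.11134633e+00]
```

```bash
python3 -m crank '0 0 -4 0 0 0 -1;0 0 -4 0 0 0 -1;0 0 0 0 0 0 -1;0 0 0 0 0 0 -1;0 0 0 0 0 0 -1'
python3 - <<'E'
from h import *
s=r.get_state();print(s['ft_torque'],s['orientation'])
p=r.get_image("wrist"); q=r.get_image("scene")
i=p["img"][190:400,180:460]; j=q["img"][175:245,225:325]
cv2.imwrite("pics/crop4.png",np.hstack([cv2.resize(i,(400,300)),cv2.resize(j,(400,280),interpolation=2)[:300]] if 0 else [cv2.resize(i,(400,300)),cv2.resize(j,(400,300),interpolation=2)]))
E
```

```text
time: 11.63
position: [0.493, -0.0298, 0.1149]
orientation: [-3.139, 0.003, -2.972]
contact_force: [-0.6, -1.8, 5.6]
width: 0.0138
grip_force: 30.2
[-0.22834879  0.01392377 -0.2684347 ] [-3.13924418e+00  2.64799361e-03 -2.97231141e+00]
```

View pics/crop4.png

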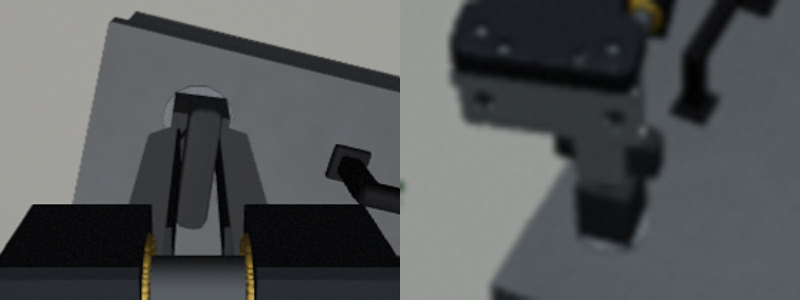

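The crop shows the key seated low on the rosette (wrist crop (200,95)), with the wing turned. The torque jumped to 0.27 N m, so the lock is at its stop. I'll release and rise.

```bash
python3 -m crank '0 0 0 0 0 0 -0.3;0 0 0 0 0 0 0;0 0 0 0 0 0 0;0 0 0 0 0 0 0;0 0 0 0 0 0 0' && python3 -m crank '0 0 0 0 0 -5 0;0 0 0 0 0 -15 0;0 0 0 0 0 -25 0;0 0 0 0 0 -30 0;0 0 0 0 0 -30 0'; python3 -c "
from h import *
plan([.507,.083,.21],down(1.494),15)"
```

```text
time: 12.15
position: [0.4918, -0.0288, 0.1125]
orientation: [3.141, -0.001, -2.971]
contact_force: [-0.2, 0.1, 0.6]
width: 0.044
grip_force: 0.0
time: 12.57
position: [0.4915, -0.0288, 0.2187]
orientation: [3.141, -0.002, -2.971]
contact_force: [1.4, 0.2, -0.8]
width: 0.0468
grip_force: 0.0
15 rows of [-0.   -0.01  6.94] [4.46 7.43 0.59]
```

```bash
python3 -m crank '0 0 6.9 4.5 7.4 0.6 0;0 0 6.9 4.5 7.4 0.6 0;0 0 6.9 4.5 7.4 0.6 0;0 0 6.9 4.5 7.4 0.6 0;0 0 6.9 4.5 7.4 0.6 0' >/dev/null && python3 -m crank '0 0 6.9 4.5 7.4 0.6 0;0 0 6.9 4.5 7.4 0.6 0;0 0 6.9 4.5 7.4 0.6 0;0 0 6.9 4.5 7.4 0.6 0;0 0 6.9 4.5 7.4 0.6 0' >/dev/null &&  python3 -m crank '0 0 6.9 4.5 7.4 0.6 0;0 0 6.9 4.5 7.4 0.6 0;0 0 6.9 4.5 7.4 0.6 0;0 0 6.9 4.5 7.4 0.6 0;0 0 6.9 4.5 7.4 0.6 0' >/dev/null && python3 -m crank '0 0 0 0 0 0 0;0 0 0 0 0 0 0;0 0 0 0 0 0 0;0 0 0 0 0 0 0;0 0 0 0 0 0 0'
python3 - <<'E'
from h import *
import pickle
print(tool()[1].as_euler('xyz'))
P={n:r.get_image(n) for n in("wrist","scene","top")}; pickle.dump(P,open("pics/w5.pkl","wb"))
for n,p in P.items():
    print(n,"pred handle",proj(p,[.507,.083,.115]))
    for t in("cover_handle","marker_tip","pointer_tip","key"): print(t,[(round(d["p"],2),px(d["at"]).round(1)) for d in r.spot_point(p,t)[:3]])
c=lambda p,x,y,w,h:cv2.resize(p["img"][y:y+h,x:x+w],(400,300),interpolation=2)
cv2.imwrite("pics/crop5.png",np.vstack([np.hstack([cv2.resize(P["wrist"]["img"],(400,300)),c(P["scene"],330,140,80,60)]),np.hstack([c(P["top"],200,200,80,60),c(P["scene"],240,150,160,120)])]))
E
```

```text
time: 14.23
position: [0.5061, 0.0829, 0.2092]
orientation: [3.141, 0.0, 1.506]
contact_force: [1.2, -0.3, 0.5]
width: 0.0477
grip_force: 0.0
[3.14137819e+00 1.16192306e-04 1.50629121e+00]
wrist pred handle [[319.45592539 249.25590455]]
cover_handle [(0.84, array([317. , 245.4])), (0.37, array([207. , 331.3]))]
marker_tip [(0.73, array([415.1, 152.4]))]
pointer_tip [(0.63, array([376.6, 154. ])), (0.56, array([314.4, 341.9])), (0.5, array([188.2, 149.7]))]
key [(0.94, array([352.3, 405.4])), (0.89, array([317.7, 343.6])), (0.44, array([238.6, 434.5]))]
scene pred handle [[307.66158201 172.72410568]]
cover_handle [(0.56, array([306.2, 173.2]))]
marker_tip [(0.62, array([358.2, 160. ]))]
pointer_tip [(0.78, array([345.1, 173.1]))]
key [(0.91, array([268.1, 328.9])), (0.73, array([222.7, 292.3])), (0.71, array([275.9, 226.3]))]
top pred handle [[260.6389628  270.46161336]]
cover_handle [(0.6, array([259.7, 272.7]))]
marker_tip [(0.55, array([329.8, 348.7]))]
pointer_tip []
key [(0.73, array([388.3, 267.4])), (0.64, array([409. , 344.3])), (0.57, array([369.8, 313. ]))]
```

View pics/crop5.png

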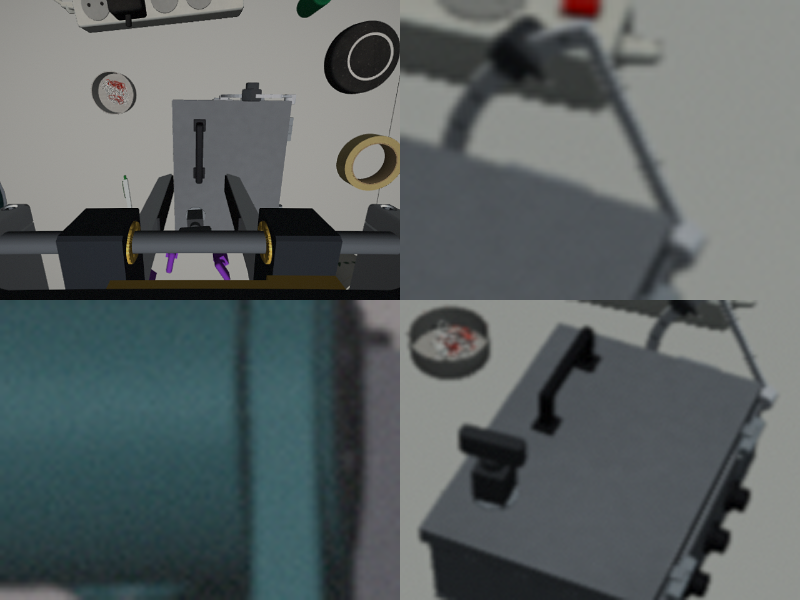

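The crop shows the key standing on the stud with its wing across (scene crop (492,470)). In the wrist view the handle bar is at (318,195–285) and the clip at (402,148). I'll work out the handle position and the wanted angle.

Run:
```python
from h import *
import pickle
P=pickle.load(open("pics/w5.pkl","rb")); w,s=P["wrist"],P["scene"]
H,e=tri([(w,[317,245.4]),(s,[306.2,173.2])]); print("handle",H,e)
g=w["img"].max(2); m=g[185:295,300:336]<55; ys,xs=np.nonzero(m); print("bar dark rows",np.flatnonzero(m.sum(1)>3)[[0,-1]]+185); 
for v in range(200,285,10): c=np.flatnonzero(g[v,300:336]<60)+300; print(v,c.min(),c.max(),end=' | ')
print()
for uv in [(318,195),(318,290)]: print(onz(w,uv,.11))
M,e=tri([(w,[415.1,152.4]),(s,[358.2,160])]); print("marker",M,e)
print("edge front",onz(w,(276.5,160),.08),onz(w,(278,350),.08),"left corners",onz(w,(276.5,160),.08),onz(w,(464,160),.08))
plan([.507,.083,.114],down(1.50),5)
yaw=-.07;Rz=R.from_euler('z',yaw); hinge=np.array([.4928,-.0294,.082])-Rz.apply([-.140,-.068,.019]); print("hinge",hinge,"handle",hinge+Rz.apply([-.135,.045,.047]))
for th in(.5,.55,.6,.65,.7,.75):
    X=hinge+Rz.apply(R.from_euler('y',th).apply([-.0825,.124,.008])); print(th,X.round(4),proj(w,X).round(1),proj(s,X).round(1))
```

```text
handle [0.50423857 0.08518474 0.11096796] [np.float64(1.0), np.float64(0.5)]
bar dark rows [191 293]
200 310 328 | 210 313 327 | 220 314 324 | 230 314 324 | 240 313 324 | 250 313 324 | 260 313 323 | 270 309 327 | 280 310 326 | 
[0.50870086 0.12830876 0.11      ]
[0.50321894 0.04376311 0.11      ]
marker [0.58579269 0.15598522 0.11042671] [np.float64(3.6), np.float64(1.4)]
edge front [0.47355471 0.15814805 0.08      ] [ 0.45636274 -0.03342043  0.08      ] left corners [0.47355471 0.15814805 0.08      ] [0.64025884 0.14716619 0.08      ]
5 rows of [-0.    0.    0.06] [-0.02  0.13 18.99]
hinge [0.63721325 0.02864147 0.063     ] handle [0.5056913  0.08297355 0.11      ]
0.5 [0.5775 0.1571 0.1096] [[401.2 153.3]] [[355.5 158.7]]
0.55 [0.5799 0.157  0.1129] [[405.3 153.3]] [[356.8 157.6]]
0.6 [0.5825 0.1568 0.1162] [[409.7 153.3]] [[358.2 156.7]]
0.65 [0.5852 0.1566 0.1193] [[414.3 153.3]] [[359.7 155.8]]
0.7 [0.5881 0.1564 0.1223] [[419.1 153.3]] [[361.3 155. ]]
0.75 [0.5911 0.1562 0.1251] [[424.2 153.3]] [[362.9 154.3]]
```

```bash
python3 -m crank '0 0 0.7 0 0.4 23.6 0;0 0 0 0 0 23.6 0;0 0 0 0 0 23.6 0;0 0 0 0 0 23.6 0;0 0 0 0 0 23.6 0' && python3 -m crank '0 0 0 0 0 0 0;0 0 0 0 0 0 -1;0 0 0 0 0 0 -1;0 0 0 0 0 0 -1;0 0 0 0 0 0 -1' && python3 -m crank '0 0 0 0 0 0 -1;0 0 0 0 0 0 -1;0 0 0 0 0 0 -1;0 0 0 0 0 0 -1;0 0 0 0 0 0 -1'
```

```text
time: 15.4
position: [0.5067, 0.0831, 0.09]
orientation: [3.141, 0.0, 1.493]
contact_force: [0.2, 0.4, -0.4]
width: 0.0471
grip_force: 0.0
time: 15.82
position: [0.5081, 0.0832, 0.0931]
orientation: [3.138, -0.0, 1.493]
contact_force: [-0.1, 0.0, 0.3]
width: 0.0237
grip_force: 0.0
time: 16.23
position: [0.5065, 0.0832, 0.092]
orientation: [-3.142, -0.0, 1.493]
contact_force: [-2.9, -0.5, 6.0]
width: 0.0099
grip_force: 30.0
```

```bash
python3 -m crank '1 0 0 0 0.5 -2.3 -1;1.5 0 0 0 0.8 -3.5 -1;2.5 0 0 0 1.4 -5.9 -1;2.5 0 0 0 1.4 -5.9 -1;2.5 0 0 0 1.4 -5.9 -1' && python3 -c "
from h import *
p,q=tool();a=q.as_matrix();print(p,q.as_euler('xyz'),r.get_state()['ft_torque']);print('tilt',np.arccos(-a[2,2]))"
```

```text
time: 16.65
position: [0.5125, 0.0828, 0.1132]
orientation: [-2.961, 0.0, 1.494]
contact_force: [-3.4, 1.2, -0.7]
width: 0.0098
grip_force: 30.0
[0.51247461 0.08276163 0.11323985] [-2.96059367e+00  2.14700512e-05  1.49361241e+00] [ 0.07809339  0.16981218 -0.02655283]
tilt 0.18099898349203963
```

```bash
python3 -m crank '2.5 0 0 0 1.4 -5.9 -1;2.5 0 0 0 1.4 -5.9 -1;2.5 0 0 0 1.4 -5.9 -1;2.5 0 0 0 1.4 -5.9 -1;2.5 0 0 0 1.4 -5.9 -1' && python3 -m crank '2.5 0 0 0 1.4 -5.9 -1;2.5 0 0 0 1.4 -5.9 -1;2.5 0 0 0 1.4 -5.9 -1;0 0 0 0 0 0 -1;0 0 0 0 0 0 -1' && python3 -m crank '0 0 0 0 0 0 -1;0 0 0 0 0 0 -1;0 0 0 0 0 0 -1;0 0 0 0 0 0 -1;0 0 0 0 0 0 -1'
python3 - <<'E'
from h import *
import pickle
p,q=tool();print('tilt',np.arccos(-q.as_matrix()[2,2]))
P={n:r.get_image(n) for n in("wrist","scene","top")}; pickle.dump(P,open("pics/w6.pkl","wb"))
for n,p in P.items():
    for t in("marker_tip","pointer_tip"): print(n,t,[(round(d["p"],2),px(d["at"]).round(1)) for d in r.spot_point(p,t)[:3]])
c=lambda p,x,y,w,h:cv2.resize(p["img"][y:y+h,x:x+w],(400,300),interpolation=2)
u,v=proj(P["wrist"],[.585,.157,.118])[0].astype(int); print(u,v); u=min(max(u,40),600);v=min(max(v,30),450)
cv2.imwrite("pics/crop6.png",np.vstack([np.hstack([c(P["wrist"],u-40,v-30,80,60),c(P["scene"],335,140,48,36)]),np.hstack([c(P["top"],200,210,48,36),c(P["scene"],240,120,160,120)])]))
E
```

```text
time: 17.07
position: [0.5268, 0.0817, 0.1405]
orientation: [-2.742, -0.0, 1.494]
contact_force: [-5.1, 0.2, 0.1]
width: 0.0095
grip_force: 30.0
time: 17.48
position: [0.538, 0.0808, 0.155]
orientation: [-2.61, -0.0, 1.494]
contact_force: [-5.7, 1.5, 2.2]
width: 0.0097
grip_force: 30.0
time: 17.9
position: [0.538, 0.0809, 0.1549]
orientation: [-2.613, -0.0, 1.494]
contact_force: [-5.9, 0.4, 2.8]
width: 0.0095
grip_force: 30.0
tilt 0.528877056591041
wrist marker_tip [(0.58, array([416. , 151.5]))]
wrist pointer_tip [(0.63, array([409.9, 153.3]))]
scene marker_tip [(0.66, array([361.1, 158.5])), (0.52, array([326.8, 155. ]))]
scene pointer_tip [(0.67, array([357.1, 157.9]))]
top marker_tip []
top pointer_tip []
417 151
```

View pics/crop6.png

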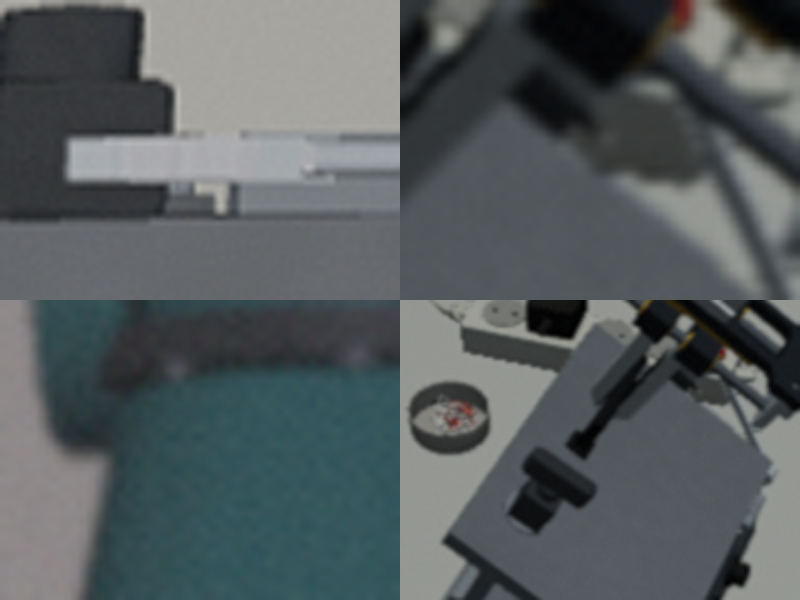

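The wrist crop shows the clip (dark, left) with its nib at about crop (195,200), and the light pointer at about crop (222,200). The scene camera's view of the clip is blocked by the gripper. I'll project the model to read the remaining angle.

Run:
```python
from h import *
import pickle
P=pickle.load(open("pics/w6.pkl","rb")); w=P["wrist"]
P5=pickle.load(open("pics/w5.pkl","rb"))
yaw=-.077;Rz=R.from_euler('z',yaw)
# hinge from gripped handle: closed grasp point = tcp(.5065,.0832,.092)+19mm up
hs=np.array([.4928,-.0294,.082])-Rz.apply([-.140,-.068,.019]); print("hinge stud",hs,"hinge handle",np.array([.5065,.0832,.110])-Rz.apply([-.135,.045,.047]))
cr=lambda X:((proj(w,X)+.5-[417-40,151-30])*5).round().tolist()
pt=lambda th,X:hs+Rz.apply(R.from_euler('y',th).apply(np.array(X)/1000))
print("pointer tip/root",cr(pt(.529,[-81.5,124,8])),cr(pt(.529,[-81.5,118,8])),"edge",cr(pt(.529,[-81.5,118,17])))
for th in(.5,.55,.6,.65,.7,.75): print(th,"marker",cr(pt(th,[-82.5,124,8])),"w5",((proj(P5["wrist"],pt(th,[-82.5,124,8]))[0])).round(1))
g=cv2.cvtColor(w["img"],6)[151-30+24:151-30+46,377+30:377+56]; print(g)
i=lambda q,u,v:cv2.resize(q["img"][v-24:v+24,u-32:u+32],(400,300),interpolation=2)
cv2.imwrite("pics/crop7.png",np.hstack([i(P5["wrist"],410,152),i(w,417,156)]))
```

```text
hinge stud [0.637616   0.02762916 0.063     ] hinge handle [0.63763841 0.02794861 0.063     ]
pointer tip/root [[186.0, 164.0]] [[182.0, 218.0]] edge [[204.0, 221.0]]
0.5 marker [[170.0, 164.0]] w5 [402.9 153.9]
0.55 marker [[183.0, 164.0]] w5 [407.  153.9]
0.6 marker [[199.0, 164.0]] w5 [411.3 154. ]
0.65 marker [[217.0, 164.0]] w5 [415.9 154. ]
0.7 marker [[237.0, 164.0]] w5 [420.8 154.1]
0.75 marker [[261.0, 164.0]] w5 [425.9 154.1]
[[ 57  57  53  44  87 173 166 166 164 165 166 165 165 166 165 165 164 166
  165 165 164 164 165 166 165 163]
 [ 54  54  50  42  88 173 168 167 166 166 165 165 164 165 163 165 163 164
  165 165 166 165 165 166 167 166]
 [ 51  69  65  59  97 155 139 141 152 151 152 167 166 165 167 167 167 166
  139 143 153 155 152 152 153 154]
 [132 137 137 135 146 152 143 145 157 154 156 171 169 170 170 170 170 171
  144 148 156 157 155 155 156 155]
 [176 176 177 175 173 170 174 173 173 171 172 171 172 172 170 172 171 173
  170 168 169 171 167 167 168 168]
 [171 173 173 171 171 168 172 173 173 171 168 171 172 171 172 171 174 172
  170 167 168 170 167 167 165 165]
 [171 
[... 1038 characters left out ...]
28  77  94
  128 127 125 125 127 123 125 125]
 [ 56  53  47  76  92  91  89  89  87  88  85  84  94 152 167 113  80  93
  128 126 126 126 125 125 126 126]
 [ 55  45  50  87  91  88  89  87  87  88  83  84  94 155 169 116  81  96
  131 127 127 127 125 127 126 124]
 [ 48  39  47  72  72  71  71  69  68  69  68  67  73 120 131  91  66  78
  110 104 105 104 104 104 104 104]
 [ 75  73  77  74  76  78  74  78  76  76  77  76  73  69  71  75  76  78
   90  87  88  88  88  89  89  88]
 [109 110 109 108 109 108 108 108 108 109 109 108 106 109 106 107 107 106
  107 106 104 106 105 105 106 103]
 [107 106 106 106 106 105 106 105 106 105 106 105 106 106 104 104 105 105
  104 105 105 104 105 103 104 104]]
```

View pics/crop7.png

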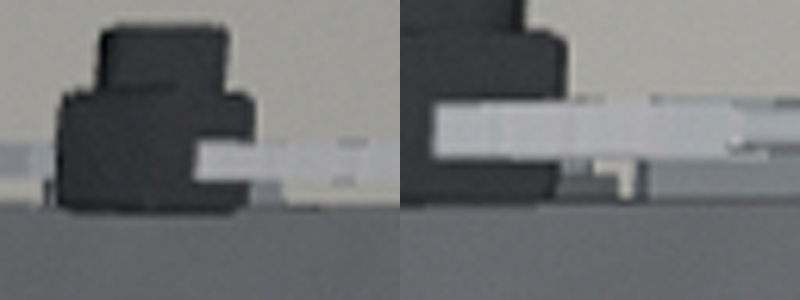

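Run:
```python
from h import *
import pickle
P=pickle.load(open("pics/w6.pkl","rb")); P5=pickle.load(open("pics/w5.pkl","rb")); w,s=P5["wrist"],P5["scene"]
yaw=-.077;Rz=R.from_euler('z',yaw); hs=np.array([.6376,.0278,.063])
t,q=tool(); g=Rz.inv().apply(t+q.apply([0,0,-.019])-hs); print("grasp in encl",g,"cover angle",np.arctan2(g[2],-g[0])-np.arctan2(.047,.135), "rad",np.hypot(g[0],g[2]),np.hypot(.135,.047))
obs=[]
# masks need a recent picture: take fresh scene/wrist only for shot, use dark threshold on stored ones
for n,p,(u,v),rad,th in(("w",w,(403,150),24,75),("s",s,(354,150),8,60)):
    m=dark(p,(u,v),rad,th); ys,xs=np.nonzero(m); c=np.array([(xs.min()+xs.max())/2,(ys.min()+ys.max())/2]); print(n,m.sum(),xs.min(),xs.max(),ys.min(),ys.max(),[xs.mean(),ys.mean()]); obs.append((p,np.array([xs.mean(),ys.mean()])))
X,e=tri(obs); c=Rz.inv().apply(X-hs); print(X,e,c,"ang",np.arctan2(c[2],-c[0]),"rad",np.hypot(c[0],c[2]))
for th in(.5,.55,.6,.65,.7): # body model box
  B=box(-98-9.5,-98+9.5,117,131,0,16)
  for p,nm in((w,"w"),(s,"s")):
    U=proj(p,hs+Rz.apply(R.from_euler('y',th).apply(B))); print(th,nm,U.min(0).round(1),U.max(0).round(1),end=' ; ')
  print()
i=lambda q,u,v,a:cv2.resize(q["img"][v-a*3//4:v+a*3//4,u-a:u+a],(400,300),interpolation=2)
cv2.imwrite("pics/crop8.png",np.hstack([i(s,356,156,16),i(P["scene"],356,156,16)]))
```

```text
grasp in encl [-0.09381228  0.04523527  0.10829428] cover angle 0.5219070832296852 rad 0.14327733921483282 0.14294754282603112
w 743 387 418 132 162 [np.float64(401.5962314939435), np.float64(147.97039030955585)]
s 132 346 361 144 157 [np.float64(353.3863636363636), np.float64(151.6969696969697)]
[0.57297096 0.16053347 0.12309924] [np.float64(2.3), np.float64(0.9)] [-0.07464792  0.12736866  0.06009924] ang 0.677844618599378 rad 0.09583439359828624
0.5 w [371.2 143.6] [404.9 163.1] ; 0.5 s [342.3 146.4] [357.1 161.5] ; 
0.55 w [375.6 143.5] [409.9 163.3] ; 0.55 s [343.8 145.1] [358.6 160.3] ; 
0.6 w [380.3 143.4] [415.1 163.5] ; 0.6 s [345.3 143.9] [360.3 159.1] ; 
0.65 w [385.6 143.3] [420.7 163.7] ; 0.65 s [347.  142.8] [362.  158.1] ; 
0.7 w [391.2 143.2] [426.6 163.9] ; 0.7 s [348.8 141.8] [363.8 157.1] ;
```

View pics/crop8.png

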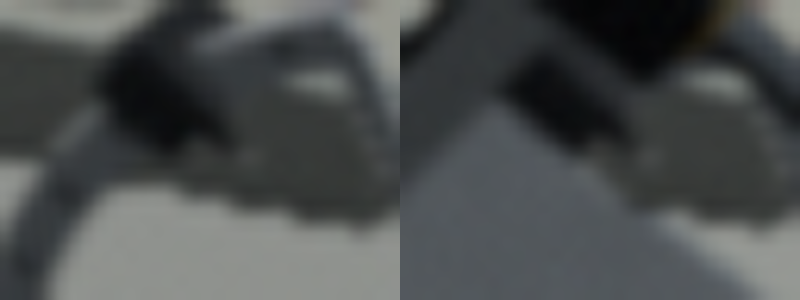

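Both views agree with a wanted angle of about 0.635 (nib tip at scene (358.8,156)). The cover is now at about 0.525. I'll raise it by 6.3°.

```bash
python3 -m crank '1.4 0 0 0 0.7 -3.3 -1;1.4 0 0 0 0.7 -3.3 -1;1.4 0 0 0 0.7 -3.3 -1;1.4 0 0 0 0.7 -3.3 -1;0.7 0 0 0 0.4 -1.6 -1' >/dev/null && python3 -m crank '0 0 0 0 0 0 -1;0 0 0 0 0 0 -1;0 0 0 0 0 0 -1;0 0 0 0 0 0 -1;0 0 0 0 0 0 -1'
python3 - <<'E'
from h import *
import pickle
yaw=-.077;Rz=R.from_euler('z',yaw); hs=np.array([.6376,.0278,.063])
t,q=tool(); g=Rz.inv().apply(t+q.apply([0,0,-.019])-hs); print("cover angle",np.arctan2(g[2],-g[0])-np.arctan2(.047,.135), "rad",np.hypot(g[0],g[2]),"tilt",np.arccos(-q.as_matrix()[2,2]))
P={n:r.get_image(n) for n in("wrist","scene")}; pickle.dump(P,open("pics/w7.pkl","wb"))
for n,p in P.items():
    for t in("marker_tip","pointer_tip"): print(n,t,[(round(d["p"],2),px(d["at"]).round(1)) for d in r.spot_point(p,t)[:3]])
i=lambda q,u,v,a:cv2.resize(q["img"][v-a*3//4:v+a*3//4,u-a:u+a],(400,300),interpolation=2)
cv2.imwrite("pics/crop9.png",np.hstack([i(P["wrist"],415,156,32),i(P["scene"],356,156,20)]))
E
```

```text
time: 19.18
position: [0.549, 0.08, 0.1659]
orientation: [-2.504, -0.0, 1.494]
contact_force: [-5.3, 1.5, 1.8]
width: 0.0099
grip_force: 30.0
cover angle 0.6344823021349089 rad 0.14331258002098796 tilt 0.6378220457100676
wrist marker_tip [(0.92, array([411.2, 154.5])), (0.55, array([315.6, 437.5]))]
wrist pointer_tip [(0.68, array([411.4, 155.1]))]
scene marker_tip []
scene pointer_tip [(0.57, array([359.2, 155.9]))]
```

View pics/crop9.png

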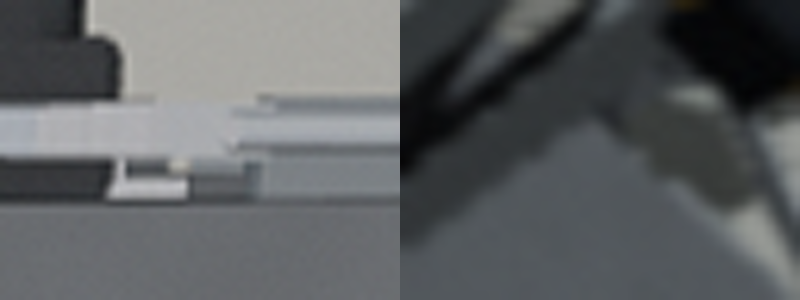

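The wrist view shows the pointer (411.4,155.1) and nib (411.2,154.5) together. I'll nudge it about 0.6° toward the mean of the estimates, settle, and hand in.

```bash
python3 -m crank '0.3 0 0 0 0.15 -0.7 -1;0.3 0 0 0 0.15 -0.7 -1;0 0 0 0 0 0 -1;0 0 0 0 0 0 -1;0 0 0 0 0 0 -1' && python3 -m crank '0 0 0 0 0 0 -1;0 0 0 0 0 0 -1;0 0 0 0 0 0 -1;0 0 0 0 0 0 -1;0 0 0 0 0 0 -1'
python3 - <<'E'
from h import *
P={n:r.get_image(n) for n in("wrist","scene")}
for n,p in P.items():
    for t in("marker_tip","pointer_tip","key","lock_seat"): print(n,t,[(round(d["p"],2),px(d["at"]).round(1)) for d in r.spot_point(p,t)[:3]])
yaw=-.077;Rz=R.from_euler('z',yaw); hs=np.array([.6376,.0278,.063])
print("home key in scene",proj(P["scene"],hs+Rz.apply(R.from_euler('y',.645).apply([-.14,-.068,.019]))))
s=r.get_state();print(abs(s['qvel']).max(),s['grip_force'],s['time'])
E
```

```text
time: 19.9
position: [0.5502, 0.08, 0.1669]
orientation: [-2.494, -0.0, 1.494]
contact_force: [-4.9, 1.0, 2.1]
width: 0.0094
grip_force: 30.0
time: 20.32
position: [0.5502, 0.0799, 0.1669]
orientation: [-2.494, -0.0, 1.494]
contact_force: [-5.7, 1.5, 3.1]
width: 0.0096
grip_force: 30.0
wrist marker_tip [(0.69, array([410. , 152.8]))]
wrist pointer_tip [(0.78, array([410.9, 152.5]))]
wrist key [(0.61, array([316.4, 438.1]))]
wrist lock_seat []
scene marker_tip []
scene pointer_tip [(0.61, array([359.1, 154.6])), (0.17, array([323. , 239.6]))]
scene key [(0.85, array([219.6, 293.3])), (0.74, array([173.5, 314.8])), (0.66, array([296. , 199.7]))]
scene lock_seat []
home key in scene [[298.3635776  199.55558961]]
0.0010207652130048582 29.999848008155823 20.8167
```

```bash
python3 -c "
from workcell import r
print(r.sign_off())"
```

```text
the job is handed in; nothing more can be done
None
```

I handed the job in at about 21 s: the key is on the stud with the lock turned to its stop, and the gripper is holding the cover steady by its handle at about 0.645 rad. In the last wrist picture the pointer and marker tips were about 1 pixel apart; no verdict came back, and the clip and desk items were not re-measured at the end.

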